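Hang the green caddy on the rail and stand the spice jar in it

ROBOT

A 6-joint arm with a two-finger parallel gripper is mounted at the origin on the work surface; the furniture and walls round the work are solid. World frame = base frame: x ahead of the robot, y to its left, z up, the work surface at z = 0. Lengths are in m, angles in rad, forces in N, time in s.
With the tool pointing down it reaches from about 0.35 to 1 m from the base axis. Payload 7.1 kg.
Tool frame: the origin (TCP) lies at the very end of the fingers, on their centre line; the grasp point (between the pads) lies 19 mm behind it; z points along the fingers, y is the line along which they close (so a half turn about z gives the same grasp; the last joint's range is limited). The gripper opens to 85 mm and grips with 20 to 120 N. Pads are 22 mm wide; open, the fingers measure 114 mm over their backs; the gripper's body (76 mm by 85 mm) begins 54 mm behind the grasp point. The pads swing forward as they close: fully open they stand 13 mm farther back than shut.
Start: joints at [1.254, 0.423, 1.63, -0, 1.089, -0.019], TCP at [0.183, 0.597, 0.231] pointing down, gripper open.
Joint ranges: [-3, 3], [-0.9, 2.11], [0.09, 2.58], [-1.31, 4.45], [0.11, 2.69], [-2.54, 2.54]. Speed limits (rad/s): [2.39, 2.39, 3.01, 3.14, 3.14, 3.14].

INTERFACE

Orientations are given as [roll, pitch, yaw] about the fixed x, y, z axes, in that order (R = Rz(yaw) Ry(pitch) Rx(roll)).
In Python, from bench import arm gives the robot as it stands. The module is installed in compiled form; this text tells all that it offers.
- The arm moves only by the tool apply_moves, never from a script. Its argument "deltas" is a list of rows, each an object of numbers: "x", "y", "z": the shift along the world's x, y, z each as a share of 500 mm, from -1 to 1; "rx", "ry", "rz": the turn, a rotation vector about the world's x, y, z each as a share of 90 degrees, from -1 to 1. In form: [{"x": .., "y": .., "z": .., "rx": .., "ry": .., "rz": ..}, ...]. A call has 1 to 8 rows; each row is the pose to reach, as a shift and turn from the pose commanded when the call began; what a row does not reach only later rows make up. A row lasts 1/8 s, in which the tool goes at most 62.5 mm and 10.7 degrees, less where a joint would pass 70% of its speed; a pose out of reach is approached as far as the arm can. A call with a number of a shift or a turn outside -1 to 1 is refused whole. A call with a gripper value outside its range is refused whole. "gripper" is the closure, from 0 (fully open) to 1 (shut), set as the call begins (left out, the last holds). The fingers move at their own pace and stop on an object; "force" is the grip in N (left out, the last holds). Time passes only in rows, so rows that repeat a pose let the fingers close. It gives the time, the measured TCP pose, the force, the opening and the grip force at its end, in the units of the state.
- arm.observe(): the state, without advancing time (a new reading comes with each control period).
- arm.get_image(name): name is "side" or "top"; returns a dict with "image" (480x640x3 uint8, blue, green, red), "z_map" (480x640 float32, m along the optical axis (not along the pixel's ray), 0 where there is no reading), "camera_matrix" (3x3 intrinsics, pixels), "dist_coeffs" ([k1, k2, p1, p2, k3] as OpenCV has them; the pictures are not rectified), "T" (4x4, takes a point from camera to world coordinates). Camera axes: x right, y up, looking along -z (the intrinsics and any distortion apply to the point x, -y, -z); pixel columns grow to the right and rows downward; lengths in m; the calibration is good to about 2 mm. A picture is of the moment at which its call begins.
- arm.sign_off(): hands the job in; it is judged then, once.
The state is a dict: "clock": time; "joint_positions": joint angles; "joint_velocities": joint speeds; "joint_efforts": joint torques, N m; "ee_pos": TCP position; "eef_rot": TCP orientation; "wrist_force": force on the tool from outside, world axes, zero at the start; "torque": the same for the moment, N m; "finger_gap": opening from 0.0 (shut) to 1.0 (fully open); "finger_force": force on a finger pad.
Only numpy, scipy, OpenCV 4.12 (cv2) and the standard library are available. Lean on these libraries where they do the work, as an engineer would, in place of code of your own. Each camera call takes 0.05 s, during which the arm holds its last target. There are 200 camera calls.

TASK

The green caddy is draining, tipped over in the wooden cradle. Take it out, hang its hook over the upper bar of the steel rail, roughly midway between the posts with the basket upright on the robot's side, and let go. Then stand the red-capped spice jar upright in the hanging basket; leave the garlic, the tin and the two mugs where they are, and do not let the jar or the caddy fall.

Things in the scene. Friction and masses are not known exactly. Their poses are not given: they have to be found in the camera images.
- caddy: Green plastic caddy, 0.22 kg: a basket with a hook behind. Origin: centre of the basket's underside; z up when upright, -x front, +x hook side. Basket outside 69 x 78 mm (x, y), inside 60 x 70, walls 42 high, floor 4 thick; a 5 mm back plate (x = 30 to 35) rises from it to the hook. At the start it stands in the cradle tipped about 27 degrees about y, its top toward the robot, the grip tab free.
- caddy_tab (a point): Grip point of the caddy, in the middle of its tab: an upright plate 10 mm thick (caddy x) , 60 mm wide (y), from z = 93 to 133 mm; this point is 47 mm back (+x) and 113 mm above the caddy's origin. Axes as the caddy.
- caddy_hook (a point): Roof of the hook slot, where it rests on the bar: 47 mm back (+x), 87 mm above the caddy's origin; axes as the caddy. The slot is 24 mm wide (x = 35 to 59 mm from the caddy's origin), 50 mm long (y), open below. Its rear lip (x = 59 to 64) reaches down to z = 48 mm, the last 13 mm flared backward; top plate z = 87 to 93.
- rail: Fixed steel rail stand on two feet; origin on the worktop midway between the posts, 20 mm in front of the bar. Its y runs along the bar; -x is its front, about toward the robot. Posts of 14 mm at y = +-100 mm, with balls on top reaching z = 184 mm; feet 110 mm long.
- rail_mid (a point): Middle of the upper bar's axis, 160 mm up; axes as the rail. Round bar, 12 mm diameter, 186 mm free between posts. A 10 mm rest bar runs 65 mm lower, 8 mm nearer the front; the hung caddy's back plate leans on its front, tilted back 2 to 5 degrees, caddy origin about 50 mm in front of the bar, 81 mm below. Lowered upright it clears both bars if the bar is 48 to 53 mm behind the caddy's origin.
- cradle: Fixed wooden draining cradle, 120 x 100 mm, about 115 mm high, with a V-shaped seat that holds the caddy tipped; origin under its foot.
- jar: Spice jar with a red cap, standing on the worktop, 45 mm diameter, 106 mm tall (cap from 85 mm up), 0.11 kg. Origin: centre of its underside, z up.
- garlic: Garlic bulb, 60 x 57 x 58 mm, loose bystander; origin at the centre of its underside.
- soup_tin: Red tin, 57 mm diameter, 72 mm tall, loose bystander; origin at the centre of its underside.
- mug_a: Rounded white mug, 83 x 110 x 86 mm, loose bystander; origin at the centre of its underside.
- mug_b: Straight white mug, 78 x 110 x 97 mm, loose bystander; origin at the centre of its underside.
Not all that is in view belongs to the job. There is more than one size of the caddy; the job needs the middle-sized.

How it is judged:
By the outcome, as a careful person would: the job done as asked, in the order asked, and still so for the second after the job is handed in, with the robot touching nothing.
It also fails if it takes over 67 s, if anything falls off the work surface, if the arm or the gripper's body presses on something with over 40 N, if the wrist force passes 120 N, or if a joint passes its speed limit or range.

## Working session

There is one attempt and no reset: what is moved stays moved. The work goes in short steps, Python scripts to look and compute and a tool call to move; the robot and the scene stay as the last step left them, time stands still between calls to the robot, and variables do not carry over. Pictures are saved under pics/ and viewed, at most 10 in all, crops included, and the job is handed in when it is done.

Besides the shell and the picture viewer there is one more tool, called after "Emit:" as name(argument=value, ...) on one line, values as JSON. apply_moves: Moves the arm, as the interface text tells. Shift numbers are shares of 500 mm and turn numbers shares of 90 degrees, none past 1 either way. Its arguments: {"type":"object","properties":{"deltas":{"type":"array","items":{"type":"object","properties":{"x":{"type":"number"},"y":{"type":"number"},"z":{"type":"number"},"rx":{"type":"number"},"ry":{"type":"number"},"rz":{"type":"number"}}}},"gripper":{"type":"number"},"force":{"type":"number"}},"required":["deltas"]}

```bash
mkdir -p pics; cat > h.py <<'E'
import numpy as np, cv2
from bench import arm
def cloud(d):
    z=d["z_map"]; h,w=z.shape
    uv=np.stack(np.meshgrid(np.arange(w),np.arange(h)),-1).reshape(-1,1,2).astype(np.float64)
    n=cv2.undistortPoints(uv,np.array(d["camera_matrix"],float),np.array(d["dist_coeffs"],float)).reshape(h,w,2)
    p=np.stack([n[...,0]*z,-n[...,1]*z,-z],-1); T=np.array(d["T"])
    P=p@T[:3,:3].T+T[:3,3]; P[z<=0]=np.nan
    return P
def snap(n,fn=None):
    d=arm.get_image(n); np.savez(f"{n}.npz",P=cloud(d),im=d["image"],T=d["T"])
    if fn: cv2.imwrite(fn,d["image"])
    return np.load(f"{n}.npz")
E
python3 -c "
from h import *
a=snap('side','pics/s0.png');b=snap('top','pics/t0.png');print(a['T'],b['T'],arm.observe())"
```

```text
[[-0.96802104  0.12060773 -0.21997508  0.34360243]
 [-0.2504924  -0.51271586  0.821204    0.72884385]
 [-0.01374117  0.85004483  0.52653106  0.59519662]
 [ 0.          0.          0.          1.        ]] [[ 0.01841403  0.99298249 -0.11681905  0.40963463]
 [-0.9998197   0.01774592 -0.00675679  0.00715376]
 [-0.00463631  0.1169224   0.99313023  1.15372026]
 [ 0.          0.          0.          1.        ]] {'clock': 0.1, 'joint_positions': array([ 1.25400365e+00,  4.23781218e-01,  1.63058625e+00, -1.91996308e-06,
        1.08860735e+00, -1.89779104e-02]), 'joint_velocities': array([-0.00010819, -0.00093046, -0.00278334,  0.00012958,  0.00268286,
       -0.0023954 ]), 'joint_efforts': array([ 4.26524002e-04, -5.58425725e+01, -2.82444137e+01, -2.16539866e-05,
        2.93343910e-03, -2.29834797e-05]), 'ee_pos': array([0.18320747, 0.59704091, 0.23062367]), 'eef_rot': array([-3.14021070e+00, -2.45295875e-05,  2.84377876e+00]), 'wrist_force': array([-0.2297952 ,  0.3649342 , -0.35871669]), 'torque': array([ 0.01506715, -0.05783652,  0.00868455]), 'finger_force': 0.0, 'finger_gap': 1.0025897750731652}
```

View pics/s0.png

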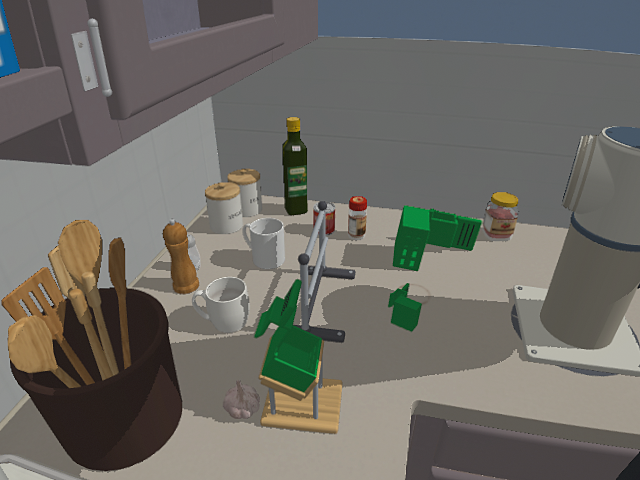

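View pics/t0.png

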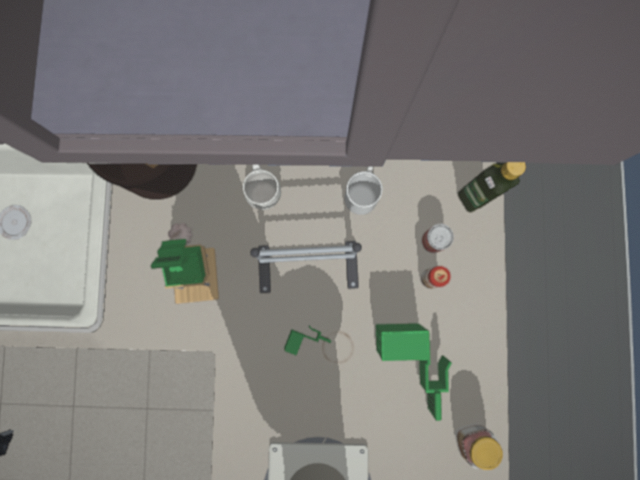

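The side view shows the caddy in the cradle at about (290,350), the rail bar from (303,260) to (322,207), and the jar's cap at (357,203). In the top view the caddy is at (180,262), the bar runs from (262,253) to (355,248), and the jar is at (438,276). The small caddy (310,340) and the large caddy (410,350) are decoys.

```bash
cat > m.py <<'E'
from h import *
def st(n,p): print(n,len(p),np.round(p.min(0),3),np.round(np.median(p,0),3),np.round(p.max(0),3))
G=[]
for n,box in (('side',(210,270,340,400)),('top',(140,225,225,310))):
    d=np.load(n+'.npz');P=d['P'];im=d['im'].astype(int)
    x0,y0,x1,y1=box; m=np.zeros(P.shape[:2],bool);m[y0:y1,x0:x1]=1
    g=m&(im[...,1]>im[...,2]+40)&(im[...,1]>im[...,0]+30)&(P[...,2]>0.01)
    st(n+' green',P[g]);G.append(P[g])
    for z in np.arange(.06,.26,.02):
        q=P[g];q=q[abs(q[:,2]-z)<.01]
        if len(q): st(' z%.2f'%z,q)
    hsv=cv2.cvtColor(d['im'],cv2.COLOR_BGR2HSV)
b=np.load('top.npz');P=b['P']
st('jarcap',P[270:284,431:447].reshape(-1,3)); st('tin',P[230:245,432:446].reshape(-1,3))
bar=P[235:265,245:370].reshape(-1,3);st('bar>.15',bar[(bar[:,2]>.15)&(bar[:,2]<.17)]);k=bar[bar[:,2]>.172];st('balls',k)
for s in(0,1):
    q=k[(k[:,1]>np.mean([k[:,1].min(),k[:,1].max()]))==s]; st(' ball',q)
r=P[235:265,270:348].reshape(-1,3);r=r[(r[:,2]>.155)&(r[:,2]<.172)]
print('barfit',np.polyfit(r[:,1],r[:,0],1),np.median(r,0))
a=np.load('side.npz')['P']; st('mugA side',a[280:325,205:245].reshape(-1,3))
st('mugs',P[175:205,248:275].reshape(-1,3));st('mug2',P[175:205,350:380].reshape(-1,3))
st('cabinet edge',P[150:162,200:350].reshape(-1,3))
np.save('green.npy',np.vstack(G))
im=b['im'][215:315,130:230];c=cv2.resize(im,(400,400),interpolation=2)
im=np.load('side.npz')['im'][265:365+50,200:350];e=cv2.resize(im,(400,400),interpolation=2)
cv2.imwrite('pics/c1.png',np.hstack([c,e]))
E
python3 m.py
```

```text
side green 3759 [0.446 0.247 0.078] [0.489 0.3   0.117] [0.538 0.334 0.233]
 z0.08 405 [0.457 0.252 0.078] [0.478 0.274 0.086] [0.497 0.329 0.09 ]
 z0.10 1041 [0.448 0.25  0.09 ] [0.487 0.282 0.1  ] [0.525 0.334 0.11 ]
 z0.12 878 [0.446 0.247 0.11 ] [0.485 0.323 0.117] [0.528 0.333 0.13 ]
 z0.14 274 [0.481 0.251 0.13 ] [0.504 0.326 0.137] [0.52  0.333 0.15 ]
 z0.16 149 [0.49  0.274 0.15 ] [0.502 0.309 0.164] [0.538 0.329 0.17 ]
 z0.18 288 [0.482 0.268 0.17 ] [0.495 0.308 0.183] [0.535 0.321 0.19 ]
 z0.20 389 [0.482 0.27  0.19 ] [0.506 0.304 0.199] [0.521 0.323 0.21 ]
 z0.22 253 [0.473 0.262 0.21 ] [0.481 0.311 0.227] [0.497 0.321 0.23 ]
 z0.24 82 [0.476 0.265 0.23 ] [0.482 0.294 0.231] [0.487 0.318 0.233]
top green 1163 [0.449 0.249 0.076] [0.488 0.286 0.121] [0.538 0.327 0.235]
 z0.08 311 [0.463 0.261 0.076] [0.479 0.293 0.085] [0.503 0.326 0.09 ]
 z0.10 200 [0.454 0.257 0.09 ] [0.488 0.281 0.095] [0.512 0.325 0.109]
 z0.12 124 [0.449 0.249 0.11 ] [0.472 0.288 0.12 ] [0.527 0.327 0.13 ]
 z0.14 66 [0.481 0.253 0.13 ] [0.511 0.262 0.14 ] [0.521 0.327 0.15 ]
 z0.16 30 [0.507 0.26  0.15
[... 308 characters left out ...]
88 0.315 0.235]
jarcap 224 [nan nan nan] [nan nan nan] [nan nan nan]
tin 210 [nan nan nan] [nan nan nan] [nan nan nan]
bar>.15 556 [ 0.509 -0.061  0.157] [0.521 0.033 0.164] [0.532 0.126 0.17 ]
balls 161 [ 0.505 -0.075  0.173] [0.52  0.123 0.18 ] [0.536 0.142 0.189]
 ball 80 [ 0.518 -0.075  0.173] [ 0.528 -0.066  0.18 ] [ 0.536 -0.057  0.189]
 ball 81 [0.505 0.123 0.173] [0.514 0.132 0.181] [0.523 0.142 0.187]
barfit [-0.07048501  0.52305382] [0.52119239 0.02673473 0.16423329]
mugA side 1800 [nan nan nan] [nan nan nan] [nan nan nan]
mugs 810 [nan nan nan] [nan nan nan] [nan nan nan]
mug2 900 [nan nan nan] [nan nan nan] [nan nan nan]
cabinet edge 1800 [nan nan nan] [nan nan nan] [nan nan nan]
```

View pics/c1.png

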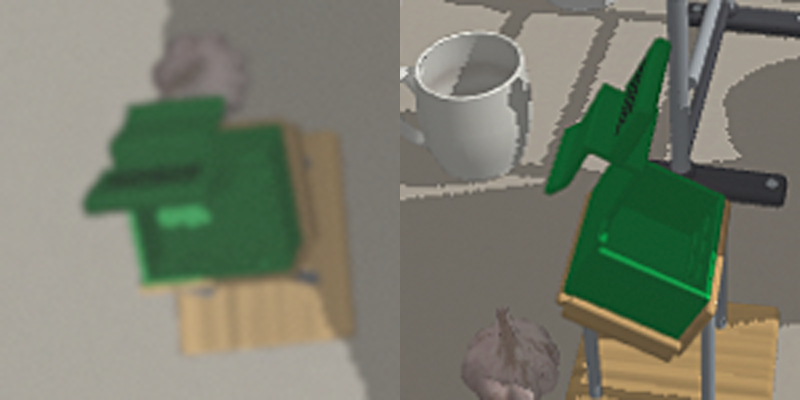

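The crop shows the caddy leaning towards -x, with its tab free on top and the hook and lip on the far side beside the garlic. Next I'll fit its pose to the cloud with a box model.

```bash
cat > fit.py <<'E'
from h import *
from scipy.optimize import least_squares
from scipy.spatial.transform import Rotation as R
B=np.array([[-34.5,34.5,-39,39,0,4],[-34.5,-30,-39,39,0,42],[30,35,-39,39,0,42],[-34.5,34.5,-39,-35,0,42],[-34.5,34.5,35,39,0,42],
 [30,35,-25,25,42,93],[30,64,-25,25,87,93],[59,64,-25,25,61,93],[42,52,-30,30,93,133]])/1000
C=B.reshape(-1,3,2).mean(2);H=(B.reshape(-1,3,2)[...,1]-B.reshape(-1,3,2)[...,0])/2
def sd(q):
    d=abs(q[:,None]-C)-H
    return (np.linalg.norm(np.maximum(d,0),axis=2)+np.minimum(d.max(2),0)).min(1)
def fit(pts,p0):
    f=lambda v: sd(R.from_euler('xyz',v[3:]).inv().apply(pts-v[:3]))
    return least_squares(f,p0,loss='soft_l1',f_scale=.002,x_scale=[.01]*3+[.1]*3)
def pt(v,q): return v[:3]+R.from_euler('xyz',v[3:]).apply(q)
E
cat > m2.py <<'E'
from fit import *
P=np.load('green.npy');
for y0 in (0,.2,-.2):
    r=fit(P,[.50,.29,.07,0,-.47,y0]);v=r.x
    print(r.cost,np.round(v,4),np.median(abs(r.fun)),'tab',np.round(pt(v,[.047,0,.113]),4))
t=np.load('top.npz')['P'];a=np.load('side.npz')['P']
def st(n,p):
    p=p.reshape(-1,3);p=p[~np.isnan(p[:,0])]
    if len(p):print(n,len(p),np.round(p.min(0),3),np.round(np.median(p,0),3),np.round(p.max(0),3))
def up(p,z):p=p.reshape(-1,3);return p[p[:,2]>z]
st('jarcap',up(t[262:290,425:455],.1)); st('jarcap side',up(a[193:212,340:372],.084));st('tin',up(t[220:255,420:458],.065))
st('mug1',up(t[165:215,240:285],.06));st('mug2',up(t[165:215,345:385],.06));st('cab',t[120:160,200:350]);st('cab2',t[120:160,380:500]);st('cabside',a[60:140,120:200])
st('bigcaddy',up(t[320:420,375:455],.02));st('smallcaddy',up(t[320:360,280:330],.02));st('garlic',up(t[222:240,165:195],.02))
E
python3 m2.py
```

```text
0.004414433516133891 [ 0.5021  0.2919  0.0913  0.002  -0.4733  0.1262] 0.0008240162122017045 tab [0.4925 0.2905 0.2133]
0.0031543582165529578 [ 0.4982  0.2915  0.0897  0.0037 -0.4612  0.1226] 0.0005856249155478683 tab [0.4901 0.29   0.2118]
0.003692873980687811 [ 0.4975  0.2956  0.0899  0.0358 -0.4581  0.1111] 0.0007000677214295298 tab [0.4902 0.2908 0.212 ]
jarcap 340 [ 0.458 -0.268  0.1  ] [ 0.479 -0.246  0.105] [ 0.5   -0.225  0.11 ]
jarcap side 243 [ 0.456 -0.268  0.084] [ 0.476 -0.234  0.103] [ 0.498 -0.221  0.108]
tin 511 [ 0.54  -0.285  0.065] [ 0.567 -0.256  0.068] [ 0.595 -0.228  0.076]
mug1 413 [0.599 0.056 0.06 ] [0.66  0.138 0.081] [0.718 0.175 0.494]
mug2 527 [ 0.599 -0.127  0.06 ] [ 0.662 -0.084  0.09 ] [ 0.716 -0.026  0.502]
cab 5971 [ 0.599 -0.031  0.479] [0.619 0.068 0.518] [0.669 0.176 0.609]
cab2 4782 [ 0.599 -0.245  0.458] [ 0.621 -0.142  0.552] [ 0.622 -0.053  0.664]
cabside 6374 [ 0.597 -0.357  0.2  ] [0.601 0.322 0.489] [0.94  0.397 0.536]
bigcaddy 2997 [ 0.183 -0.272  0.02 ] [ 0.322 -0.2    0.107] [ 0.379 -0.122  0.122]
smallcaddy 420 [ 0.309 -0.019  0.02 ] [0.339 0.053 0.052] [0.369 0.08  0.06 ]
garlic 320 [0.539 0.273 0.02 ] [0.571 0.319 0.039] [0.595 0.351 0.168]
```

```bash
cat > go.py <<'E'
from fit import *
def tool(Rc): M=Rc.as_matrix(); return R.from_matrix(np.c_[M[:,1],M[:,0],-M[:,2]])
def delta(pos,Rt,cur=None):
    if cur is None:
        o=arm.observe();cur=(o['ee_pos'],R.from_euler('xyz',o['eef_rot']))
    s=(np.array(pos)-cur[0])/.5; w=(Rt*cur[1].inv()).as_rotvec()/(np.pi/2)
    print('xyz',np.round(s,4),'r',np.round(w,4),'-> pos',np.round(pos,4),'from',np.round(cur[0],4))
    return (np.array(pos),Rt)
E
python3 -c "
from go import *
v=np.array([.4982,.2915,.0897,.0037,-.4612,.1226]);Rc=R.from_euler('xyz',v[3:]);T=tool(Rc)
c=delta(pt(v,[.047,0,.178]),T); c=delta(pt(v,[.047,0,.0985]),T,c)
print(T.as_euler('xyz'))"
```

```text
xyz [ 0.5565 -0.6215  0.0788] r [ 0.2017 -0.2368 -0.7181] -> pos [0.4614 0.2863 0.27  ] from [0.1832 0.597  0.2306]
xyz [ 0.0702  0.0092 -0.1424] r [0. 0. 0.] -> pos [0.4965 0.2909 0.1988] from [0.4614 0.2863 0.27  ]
[ 2.68038993 -0.00331342  1.69504292]
```

Emit:
apply_moves(deltas=[{"x":0.05,"y":-0.05,"z":0.12,"rx":0.02,"ry":-0.03,"rz":-0.08},{"x":0.15,"y":-0.15,"z":0.14,"rx":0.05,"ry":-0.06,"rz":-0.18},{"x":0.25,"y":-0.25,"z":0.14,"rx":0.08,"ry":-0.09,"rz":-0.28},{"x":0.33,"y":-0.36,"z":0.14,"rx":0.11,"ry":-0.13,"rz":-0.39},{"x":0.41,"y":-0.46,"z":0.14,"rx":0.14,"ry":-0.16,"rz":-0.5},{"x":0.49,"y":-0.55,"z":0.13,"rx":0.17,"ry":-0.2,"rz":-0.61},{"x":0.5565,"y":-0.6215,"z":0.1,"rx":0.2017,"ry":-0.2368,"rz":-0.7181},{"x":0.5565,"y":-0.6215,"z":0.0788,"rx":0.2017,"ry":-0.2368,"rz":-0.7181}], gripper=0)

```text
clock: 1.1
ee_pos: [0.4621, 0.284, 0.2699]
eef_rot: [2.679, -0.003, 1.691]
wrist_force: [-0.1, 0.4, 0.0]
finger_gap: 1.001
finger_force: 0.0
```

```bash
python3 -c "
from go import *
v=np.array([.4982,.2915,.0897,.0037,-.4612,.1226]);Rc=R.from_euler('xyz',v[3:]);T=tool(Rc)
c=delta(pt(v,[.047,0,.0985]),T);print(arm.observe())"
```

```text
xyz [ 0.0689  0.0138 -0.1421] r [0.0002 0.0007 0.0027] -> pos [0.4965 0.2909 0.1988] from [0.4621 0.284  0.2699]
{'clock': 1.1, 'joint_positions': array([ 0.65422009,  0.11113239,  2.04570935, -0.39952504,  0.61648613,
        0.81979806]), 'joint_velocities': array([-0.23146622,  0.17315314,  0.08604363,  0.02203766, -0.3251055 ,
       -0.20934253]), 'joint_efforts': array([  0.42807844, -36.60979629, -27.2843045 ,  -1.23584904,
        -0.94525449,   0.99705823]), 'ee_pos': array([0.46206894, 0.2840416 , 0.26987404]), 'eef_rot': array([ 2.67927618, -0.00288914,  1.69073933]), 'wrist_force': array([-0.08847856,  0.37134105,  0.00330578]), 'torque': array([0.00680422, 0.19196587, 0.04220931]), 'finger_force': 0.0, 'finger_gap': 1.0013424542925473}
```

Emit:
apply_moves(deltas=[{"x":0.023,"y":0.003,"z":-0.047},{"x":0.046,"y":0.006,"z":-0.094},{"x":0.0702,"y":0.0092,"z":-0.1424},{"x":0.0702,"y":0.0092,"z":-0.1424}])

```text
invalid input at $.deltas[0]: expected keys x, y, z, rx, ry, rz
```

Emit:
apply_moves(deltas=[{"x":0},{"x":0},{"x":0},{"x":0},{"x":0},{"x":0}], gripper=1, force=60)

```text
invalid input at $.deltas[0]: expected keys x, y, z, rx, ry, rz
```

All six keys are required.

Emit:
apply_moves(deltas=[{"x":0.023,"y":0.003,"z":-0.047,"rx":0,"ry":0,"rz":0},{"x":0.046,"y":0.006,"z":-0.094,"rx":0,"ry":0,"rz":0},{"x":0.0702,"y":0.0092,"z":-0.1424,"rx":0,"ry":0,"rz":0},{"x":0.0702,"y":0.0092,"z":-0.1424,"rx":0,"ry":0,"rz":0}])

```text
clock: 1.6
ee_pos: [0.4961, 0.2905, 0.1975]
eef_rot: [2.683, -0.001, 1.694]
wrist_force: [0.7, -0.0, -0.5]
finger_gap: 1.002
finger_force: 0.0
```

Emit:
apply_moves(deltas=[{"x":0,"y":0,"z":0,"rx":0,"ry":0,"rz":0},{"x":0,"y":0,"z":0,"rx":0,"ry":0,"rz":0},{"x":0,"y":0,"z":0,"rx":0,"ry":0,"rz":0},{"x":0,"y":0,"z":0,"rx":0,"ry":0,"rz":0},{"x":0,"y":0,"z":0,"rx":0,"ry":0,"rz":0},{"x":0,"y":0,"z":0,"rx":0,"ry":0,"rz":0}], gripper=1, force=60)

```text
clock: 2.35
ee_pos: [0.4967, 0.2915, 0.2001]
eef_rot: [2.678, -0.004, 1.695]
wrist_force: [-4.7, 0.2, 5.7]
finger_gap: 0.106
finger_force: 58.8
```

Emit:
apply_moves(deltas=[{"x":0,"y":0,"z":0.03,"rx":0,"ry":0,"rz":0},{"x":0,"y":0,"z":0.08,"rx":0,"ry":0,"rz":0},{"x":0,"y":0,"z":0.14,"rx":0,"ry":0,"rz":0},{"x":0,"y":0,"z":0.2,"rx":0,"ry":0,"rz":0},{"x":0,"y":0,"z":0.2,"rx":0,"ry":0,"rz":0},{"x":0,"y":0,"z":0.2,"rx":0,"ry":0,"rz":0}])

```text
clock: 3.1
ee_pos: [0.496, 0.2909, 0.2986]
eef_rot: [2.681, -0.003, 1.695]
wrist_force: [-1.0, -0.6, -2.4]
finger_gap: 0.108
finger_force: 58.7
```

```bash
cat > m3.py <<'E'
from go import *
o=arm.observe();print(o['wrist_force'],o['finger_gap'])
P=[]
for n in('side','top'):
    d=snap(n,f'pics/{n}_lift.png');p=d['P'];im=d['im'].astype(int)
    g=(im[...,1]>im[...,2]+40)&(im[...,1]>im[...,0]+30)&(p[...,2]>.12)&(abs(p[...,0]-.49)<.12)&(abs(p[...,1]-.29)<.09)
    P.append(p[g])
P=np.vstack(P)
r=fit(P,[.498,.2915,.19,.0037,-.4612,.1226]);v=r.x
print(len(P),np.median(abs(r.fun)),v)
# caddy pose in tool
cur=(o['ee_pos'],R.from_euler('xyz',o['eef_rot']));Rc=R.from_euler('xyz',v[3:])
Rtc=cur[1].inv()*Rc; ptc=cur[1].inv().apply(v[:3]-cur[0]); print('tool->caddy',ptc,Rtc.as_matrix().round(3))
np.savez('rel.npz',p=ptc,q=Rtc.as_quat())
yaw=.0703; Rg=R.from_euler('z',yaw); mid=np.array([.5215,.033,.160])
for z in(.175,.081):
    org=mid+Rg.apply([-.0505,0,0]); org[2]=z
    Rt=Rg*Rtc.inv(); cur=delta(org-Rt.apply(ptc),Rt,cur)
E
python3 m3.py
```

```text
[-1.00651637 -0.57557135 -2.3723176 ] 0.10847663969961294
5573 0.0005666522143800874 [ 0.49744423  0.29048076  0.18843302  0.00089947 -0.45083116  0.11887403]
tool->caddy [-0.00085719 -0.04775864  0.09926581] [[-0.004  1.     0.004]
 [ 1.     0.004  0.01 ]
 [ 0.01   0.004 -1.   ]]
xyz [ 0.0434 -0.515  -0.0477] r [-0.0277  0.2857 -0.0305] -> pos [0.5177 0.0334 0.2747] from [0.496  0.2909 0.2986]
xyz [ 0.     0.    -0.188] r [0. 0. 0.] -> pos [0.5177 0.0334 0.1807] from [0.5177 0.0334 0.2747]
```

View pics/side_lift.png

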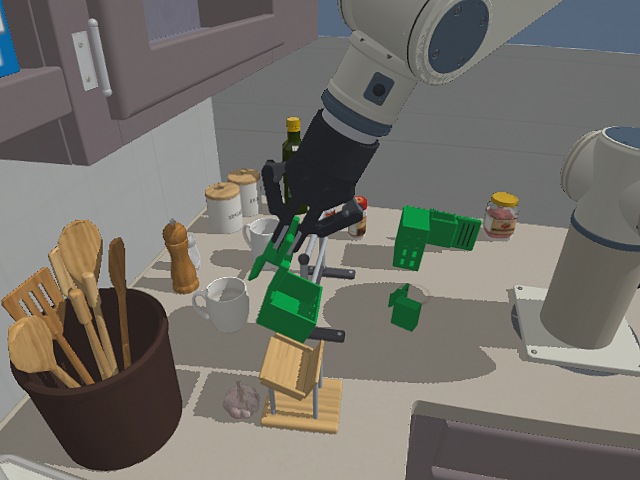

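The side view shows the caddy held cleanly above the cradle at (290,300), with the garlic untouched. Next I'll turn it upright and carry it over the rail.

Emit:
apply_moves(deltas=[{"x":0,"y":-0.02,"z":0.03,"rx":-0.009,"ry":0.09,"rz":-0.01},{"x":0.01,"y":-0.06,"z":0.04,"rx":-0.018,"ry":0.19,"rz":-0.02},{"x":0.02,"y":-0.13,"z":0.04,"rx":-0.0277,"ry":0.2857,"rz":-0.0305},{"x":0.03,"y":-0.23,"z":0.04,"rx":-0.0277,"ry":0.2857,"rz":-0.0305},{"x":0.04,"y":-0.34,"z":0.04,"rx":-0.0277,"ry":0.2857,"rz":-0.0305},{"x":0.0434,"y":-0.44,"z":0.03,"rx":-0.0277,"ry":0.2857,"rz":-0.0305},{"x":0.0434,"y":-0.515,"z":0.02,"rx":-0.0277,"ry":0.2857,"rz":-0.0305},{"x":0.0434,"y":-0.515,"z":0,"rx":-0.0277,"ry":0.2857,"rz":-0.0305}])

```text
clock: 4.2
ee_pos: [0.5183, 0.0315, 0.2984]
eef_rot: [3.131, -0.004, 1.641]
wrist_force: [-0.3, 0.0, -2.4]
finger_gap: 0.109
finger_force: 59.6
```

Emit:
apply_moves(deltas=[{"x":0,"y":0,"z":-0.0477,"rx":0,"ry":0,"rz":0},{"x":0,"y":0,"z":-0.0477,"rx":0,"ry":0,"rz":0},{"x":0,"y":0,"z":-0.0477,"rx":0,"ry":0,"rz":0}])

```text
clock: 4.58
ee_pos: [0.5186, 0.0344, 0.2757]
eef_rot: [3.13, -0.004, 1.645]
wrist_force: [1.0, 0.6, -2.2]
finger_gap: 0.11
finger_force: 59.5
```

```bash
cat > m4.py <<'E'
from go import *
o=arm.observe();print(o['ee_pos'],o['eef_rot'],o['wrist_force'])
P=[];Bq=[]
for n in('side','top'):
    d=snap(n,f'pics/{n}_over.png');p=d['P'];im=d['im'].astype(int)
    g=(im[...,1]>im[...,2]+40)&(im[...,1]>im[...,0]+30)&(p[...,2]>.12)&(abs(p[...,0]-.49)<.12)&(abs(p[...,1]-.03)<.09)
    P.append(p[g])
    b=(p[...,2]>.15)&(p[...,2]<.168)&(abs(p[...,0]-.52)<.03)&(p[...,1]<.12)&(p[...,1]>-.05)&~g&(im.max(2)-im.min(2)<30)
    q=p[b]; print(n,'bar pts',len(q), np.polyfit(q[:,1],q[:,0],1) if len(q)>9 else 0)
P=np.vstack(P)
r=fit(P,[.471,.03,.175,0,0,.07]);v=r.x
print(len(P),np.median(abs(r.fun)),v)
E
python3 m4.py
```

```text
[0.51861674 0.03444916 0.27574486] [ 3.13012368 -0.00437375  1.64540164] [ 1.01874273  0.60655154 -2.19863093]
side bar pts 189 [-0.10304188  0.52396748]
top bar pts 79 [-0.06707632  0.51967131]
3183 0.0007579044016022567 [ 0.47265297  0.03059155  0.17680602  0.0017273  -0.00547859  0.07279134]
```

View pics/side_over.png

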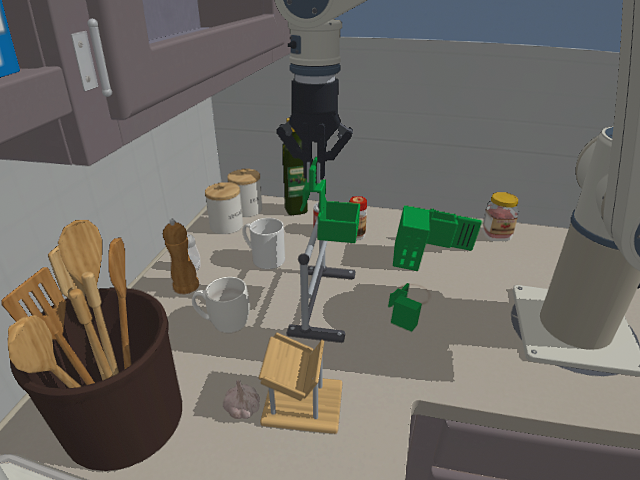

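The view shows the caddy upright above the bar, with its hook slot around (318,190). I'll refine the bar axis with a cylinder fit on the saved clouds.

```bash
python3 -c "
from go import *
for ns in (['side'],['top'],['side','top']):
    Q=[]
    for n in ns:
        d=np.load(n+'.npz');p=d['P'];im=d['im'].astype(int)
        b=(p[...,2]>.15)&(p[...,2]<.170)&(abs(p[...,0]-(.523-.07*p[...,1]))<.012)&(p[...,1]<.118)&(p[...,1]>-.05)&(im[...,1]<im[...,2]+25)
        Q.append(p[b])
    q=np.vstack(Q)
    r=least_squares(lambda v:np.hypot(q[:,0]-v[0]-v[1]*(q[:,1]-.03),q[:,2]-v[2])-.006,[.521,-.07,.16],loss='soft_l1',f_scale=.001)
    print(ns,len(q),r.x,np.median(abs(r.fun)))
"
```

```text
['side'] 189 [ 0.52081766 -0.0660842   0.15951501] 0.00034956686848589425
['top'] 82 [ 0.52186069 -0.06562405  0.16067267] 0.0007286011686147499
['side', 'top'] 271 [ 0.52097113 -0.06716765  0.15955219] 0.0004644079487157969
```

Emit:
apply_moves(deltas=[{"x":-0.0044,"y":0,"z":0,"rx":0,"ry":0,"rz":0},{"x":-0.0044,"y":0,"z":-0.03,"rx":0,"ry":0,"rz":0},{"x":-0.0044,"y":0,"z":-0.06,"rx":0,"ry":0,"rz":0},{"x":-0.0044,"y":0,"z":-0.09,"rx":0,"ry":0,"rz":0},{"x":-0.0044,"y":0,"z":-0.12,"rx":0,"ry":0,"rz":0},{"x":-0.0044,"y":0,"z":-0.12,"rx":0,"ry":0,"rz":0}])

```text
clock: 5.42
ee_pos: [0.5152, 0.0338, 0.214]
eef_rot: [3.133, -0.004, 1.645]
wrist_force: [0.5, 0.4, -2.3]
finger_gap: 0.106
finger_force: 59.6
```

Emit:
apply_moves(deltas=[{"x":0,"y":0,"z":-0.02,"rx":0,"ry":0,"rz":0},{"x":0,"y":0,"z":-0.04,"rx":0,"ry":0,"rz":0},{"x":0,"y":0,"z":-0.06,"rx":0,"ry":0,"rz":0},{"x":0,"y":0,"z":-0.068,"rx":0,"ry":0,"rz":0},{"x":0,"y":0,"z":-0.068,"rx":0,"ry":0,"rz":0}])

```text
clock: 6.05
ee_pos: [0.5161, 0.0338, 0.1814]
eef_rot: [3.131, -0.004, 1.645]
wrist_force: [0.2, -0.7, -2.2]
finger_gap: 0.109
finger_force: 59.5
```

Emit:
apply_moves(deltas=[{"x":0,"y":0,"z":-0.003,"rx":0,"ry":0,"rz":0},{"x":0,"y":0,"z":-0.006,"rx":0,"ry":0,"rz":0},{"x":0,"y":0,"z":-0.006,"rx":0,"ry":0,"rz":0}])

```text
clock: 6.42
ee_pos: [0.5162, 0.0338, 0.1787]
eef_rot: [3.13, -0.004, 1.645]
wrist_force: [-0.0, -0.2, -2.4]
finger_gap: 0.108
finger_force: 59.6
```

```bash
cat > m5.py <<'E'
from go import *
import sys
o=arm.observe();print(o['ee_pos'],o['eef_rot'],o['wrist_force'])
P=[]
for n in('side','top'):
    d=snap(n,f'pics/{n}_{sys.argv[1]}.png');p=d['P'];im=d['im'].astype(int)
    g=(im[...,1]>im[...,2]+40)&(im[...,1]>im[...,0]+30)&(p[...,2]>.065)&(p[...,0]>.42)&(p[...,0]<.58)&(abs(p[...,1]-.03)<.09)
    P.append(p[g])
P=np.vstack(P)
r=fit(P,[.471,.03,.08,0,0,.07]);v=r.x
print(len(P),np.median(abs(r.fun)),v);np.save('hung.npy',v)
print('hook roof',pt(v,[.047,0,.087]),'bar .521,.0.160')
E
python3 m5.py seat
```

```text
[0.51619283 0.03383772 0.17870637] [ 3.12984919 -0.00435058  1.64460297] [-0.03848296 -0.20496836 -2.40063124]
2209 0.000674626756890423 [ 0.47077098  0.03015521  0.07914146  0.00195181 -0.01401673  0.06996467]
hook roof [0.51644682 0.0331859  0.16679152] bar .521,.0.160
```

View pics/side_seat.png

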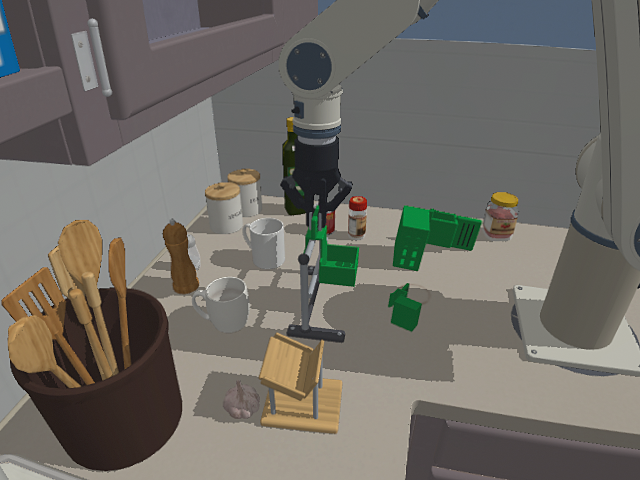

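The hook is around the bar at (315,245) and about 1 mm from seated. I'll lower 2 mm and release.

Emit:
apply_moves(deltas=[{"x":0,"y":0,"z":-0.002,"rx":0,"ry":0,"rz":0},{"x":0,"y":0,"z":-0.004,"rx":0,"ry":0,"rz":0},{"x":0,"y":0,"z":-0.004,"rx":0,"ry":0,"rz":0}])

```text
clock: 6.9
ee_pos: [0.5164, 0.0338, 0.1777]
eef_rot: [3.129, -0.004, 1.645]
wrist_force: [-3.0, -0.1, 8.5]
finger_gap: 0.107
finger_force: 61.4
```

Emit:
apply_moves(deltas=[{"x":0,"y":0,"z":0,"rx":0,"ry":0,"rz":0},{"x":0,"y":0,"z":0,"rx":0,"ry":0,"rz":0},{"x":0,"y":0,"z":0,"rx":0,"ry":0,"rz":0},{"x":0,"y":0,"z":0,"rx":0,"ry":0,"rz":0},{"x":0,"y":0,"z":0.01,"rx":0,"ry":0,"rz":0}], gripper=0.3)

```text
clock: 7.52
ee_pos: [0.5159, 0.0338, 0.1815]
eef_rot: [3.131, -0.004, 1.645]
wrist_force: [0.2, -0.3, 0.1]
finger_gap: 0.702
finger_force: 0.0
```

Emit:
apply_moves(deltas=[{"x":0,"y":0,"z":0.04,"rx":0,"ry":0,"rz":0},{"x":0,"y":0,"z":0.1,"rx":0,"ry":0,"rz":0},{"x":0,"y":0,"z":0.17,"rx":0,"ry":0,"rz":0},{"x":0,"y":0,"z":0.17,"rx":0,"ry":0,"rz":0},{"x":0,"y":0,"z":0.17,"rx":0,"ry":0,"rz":0}])

```text
clock: 8.15
ee_pos: [0.5159, 0.0338, 0.2665]
eef_rot: [3.13, -0.004, 1.645]
wrist_force: [0.4, -0.8, -0.7]
finger_gap: 0.698
finger_force: 0.0
```

```bash
python3 m5.py rel; python3 - <<'E'
from go import *
v=np.load('hung.npy')
q=[]
for n in('side','top'):
    d=np.load(n+'.npz');p=d['P'].reshape(-1,3);im=d['im'].reshape(-1,3).astype(int)
    q.append(p[(im[:,2]>im[:,1]+50)&(p[:,2]>.087)&(p[:,2]<.112)&(abs(p[:,0]-.479)<.04)&(abs(p[:,1]+.246)<.05)])
    a=q[-1];print(n,len(a),a.min(0) if len(a) else 0,a.max(0) if len(a) else 0)
a=np.vstack(q);s=a[a[:,2]<.1]
r=least_squares(lambda c:np.hypot(s[:,0]-c[0],s[:,1]-c[1])-c[2],[.479,-.246,.0225],loss='soft_l1',f_scale=.002) ;print('side circ',len(s),r.x)
jar=np.array([.479,-.246])
c=delta([*jar,.25],R.from_euler('xyz',[np.pi,0,.0703]));c=delta([*jar,.068],c[1],c)
E
```

```text
[0.51588087 0.0338455  0.2664787 ] [ 3.13009311 -0.0043506   1.64462256] [ 0.41696961 -0.7535859  -0.69009565]
2751 0.0007862628499641124 [ 0.4735068   0.03073967  0.07614898  0.00626285 -0.05975865  0.07124779]
hook roof [0.51516003 0.03316615 0.16579896] bar .521,.0.160
side 196 [ 0.4559585  -0.26688172  0.08703608] [ 0.49800189 -0.2229158   0.1081611 ]
top 238 [ 0.45805557 -0.26592462  0.09453668] [ 0.50023057 -0.2253079   0.11078749]
side circ 94 [ 0.47764516 -0.24645162  0.02088357]
xyz [-0.073  -0.5596 -0.0314] r [ 0.0022  0.0073 -1.0022] -> pos [ 0.479 -0.246  0.25 ] from [0.5155 0.0338 0.2657]
xyz [ 0.     0.    -0.364] r [0. 0. 0.] -> pos [ 0.479 -0.246  0.068] from [ 0.479 -0.246  0.25 ]
```

The caddy hangs at a 3.4° tilt, with its roof on the bar. Next is the jar at (0.478, -0.246).

Emit:
apply_moves(deltas=[{"x":-0.01,"y":-0.06,"z":0,"rx":0,"ry":0,"rz":-0.11},{"x":-0.02,"y":-0.14,"z":0,"rx":0,"ry":0,"rz":-0.22},{"x":-0.03,"y":-0.22,"z":0,"rx":0,"ry":0,"rz":-0.33},{"x":-0.04,"y":-0.3,"z":0,"rx":0,"ry":0,"rz":-0.44},{"x":-0.05,"y":-0.38,"z":-0.01,"rx":0,"ry":0,"rz":-0.55},{"x":-0.06,"y":-0.46,"z":-0.01,"rx":0,"ry":0.003,"rz":-0.66},{"x":-0.075,"y":-0.52,"z":-0.02,"rx":0,"ry":0.005,"rz":-0.77},{"x":-0.075,"y":-0.56,"z":-0.03,"rx":0.002,"ry":0.007,"rz":-0.88}], gripper=0)

```text
clock: 9.25
ee_pos: [0.4776, -0.2472, 0.2503]
eef_rot: [3.141, 0.001, 0.255]
wrist_force: [-0.4, 0.4, -0.1]
finger_gap: 1.0
finger_force: 0.0
```

Emit:
apply_moves(deltas=[{"x":0,"y":0,"z":0,"rx":0,"ry":0,"rz":-0.06},{"x":0,"y":0,"z":0,"rx":0,"ry":0,"rz":-0.12},{"x":0,"y":0,"z":0,"rx":0,"ry":0,"rz":-0.12},{"x":0,"y":0,"z":0,"rx":0,"ry":0,"rz":-0.12}])

```text
clock: 9.75
ee_pos: [0.4785, -0.246, 0.2511]
eef_rot: [3.14, 0.0, 0.076]
wrist_force: [-0.6, -0.2, -0.7]
finger_gap: 1.002
finger_force: 0.0
```

```bash
python3 - <<'E'
from go import *
print(arm.observe()['joint_positions'])
c=delta([.478,-.246,.074],R.from_euler('xyz',[np.pi,0,.0703]))
E
```

```text
[-4.96405623e-01  2.71605025e-01  1.80502880e+00 -1.19987523e-03
  1.06436640e+00  9.99309500e-01]
xyz [-0.0009 -0.     -0.3542] r [ 0.0008  0.     -0.0034] -> pos [ 0.478 -0.246  0.074] from [ 0.4785 -0.246   0.2511]
```

Emit:
apply_moves(deltas=[{"x":0,"y":0,"z":-0.08,"rx":0,"ry":0,"rz":0},{"x":0,"y":0,"z":-0.16,"rx":0,"ry":0,"rz":0},{"x":0,"y":0,"z":-0.23,"rx":0,"ry":0,"rz":0},{"x":0,"y":0,"z":-0.29,"rx":0,"ry":0,"rz":0},{"x":0,"y":0,"z":-0.33,"rx":0,"ry":0,"rz":0},{"x":0,"y":0,"z":-0.354,"rx":0,"ry":0,"rz":0},{"x":0,"y":0,"z":-0.354,"rx":0,"ry":0,"rz":0}])

```text
clock: 10.62
ee_pos: [0.4784, -0.2459, 0.0741]
eef_rot: [3.141, 0.0, 0.074]
wrist_force: [-0.5, -0.3, -0.4]
finger_gap: 0.997
finger_force: 0.0
```

Emit:
apply_moves(deltas=[{"x":0,"y":0,"z":0,"rx":0,"ry":0,"rz":0},{"x":0,"y":0,"z":0,"rx":0,"ry":0,"rz":0},{"x":0,"y":0,"z":0,"rx":0,"ry":0,"rz":0},{"x":0,"y":0,"z":0,"rx":0,"ry":0,"rz":0},{"x":0,"y":0,"z":0,"rx":0,"ry":0,"rz":0}], gripper=1, force=40)

```text
clock: 11.25
ee_pos: [0.4794, -0.2466, 0.0756]
eef_rot: [3.139, -0.002, 0.074]
wrist_force: [-1.0, 0.3, 6.5]
finger_gap: 0.508
finger_force: 40.0
```

Emit:
apply_moves(deltas=[{"x":0,"y":0,"z":0.04,"rx":0,"ry":0,"rz":0},{"x":0,"y":0,"z":0.1,"rx":0,"ry":0,"rz":0},{"x":0,"y":0,"z":0.18,"rx":0,"ry":0,"rz":0},{"x":0,"y":0,"z":0.25,"rx":0,"ry":0,"rz":0},{"x":0,"y":0,"z":0.25,"rx":0,"ry":0,"rz":0},{"x":0,"y":0,"z":0.25,"rx":0,"ry":0,"rz":0}])

```text
clock: 12.0
ee_pos: [0.4781, -0.2458, 0.199]
eef_rot: [3.14, 0.0, 0.074]
wrist_force: [-0.4, -0.7, -1.4]
finger_gap: 0.509
finger_force: 41.1
```

```bash
python3 m5.py jar; python3 - <<'E'
from go import *
v=np.load('hung.npy');o=arm.observe();print(o['ee_pos'],o['finger_gap'],o['wrist_force'])
for n in ('side','top'):
    p=np.load(n+'.npz')['P'].reshape(-1,3);s=p[(abs(p[:,0]-.478)<.035)&(abs(p[:,1]+.246)<.035)&(p[:,2]>.1)&(p[:,2]<.19)]
    if len(s)>20:print(n,len(s),s.min(0),s.max(0)); 
    for z in (.13,.15,.17,.19):
        q=s[abs(s[:,2]-z)<.01]
        if len(q)>8:
            r=least_squares(lambda c:np.hypot(q[:,0]-c[0],q[:,1]-c[1])-.0225,[.478,-.246],loss='soft_l1',f_scale=.002);print(n,z,len(q),r.x)
b=pt(v,[-.003,0,.006]);print('basket floor',b)
E
```

```text
[ 0.47805755 -0.24583339  0.19897826] [3.14042900e+00 4.66695259e-05 7.37757885e-02] [-0.43512388 -0.74353925 -1.35136489]
3443 0.0007958293124203618 [ 0.47361264  0.03062223  0.07576296  0.00280056 -0.05891852  0.06710488]
hook roof [0.51533043 0.03318171 0.16537922] bar .521,.0.160
[ 0.47774951 -0.24564848  0.19823313] 0.5033117619303142 [-0.28995405  0.00474615 -1.45563003]
side 468 [ 0.45339112 -0.24668299  0.1231093 ] [ 0.49822209 -0.21904978  0.18997833]
side 0.13 104 [ 0.4769065  -0.24797415]
side 0.15 143 [ 0.47635471 -0.24668724]
side 0.17 142 [ 0.47639057 -0.24642222]
side 0.19 79 [ 0.47579949 -0.24615919]
top 62 [ 0.45527826 -0.24421559  0.1261538 ] [ 0.4977055  -0.22509837  0.18987879]
top 0.13 11 [ 0.47746946 -0.24584552]
top 0.15 21 [ 0.47729396 -0.24559002]
top 0.17 20 [ 0.47691223 -0.24587381]
top 0.19 10 [ 0.47628162 -0.24644894]
basket floor [0.4702732  0.03038096 0.08157587]
```

View pics/side_jar.png

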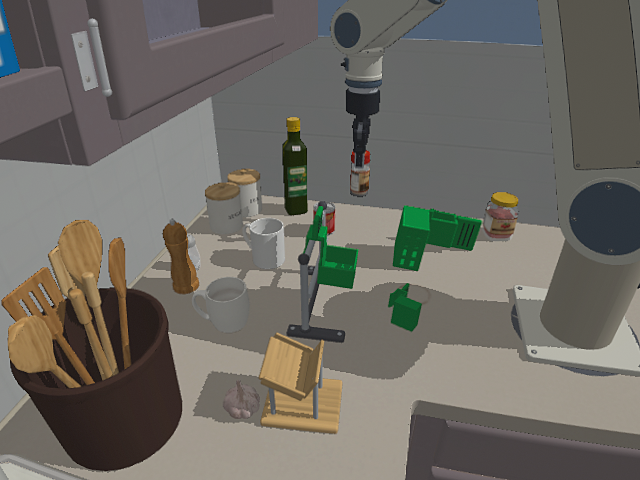

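The jar is held upright at (360,180), and the caddy hangs steadily at (335,262).

```bash
python3 - <<'E'
from go import *
v=np.load('hung.npy')
Rt=R.from_euler('xyz',v[3:]*[0,1,1])*R.from_euler('x',np.pi)
c=delta(pt(v,[-.002,0,.155]),Rt,(np.array([.478,-.246,.199]),R.from_euler('xyz',[3.1405,0,.0738])))
c=delta(pt(v,[-.002,0,.0815]),Rt,c)
E
```

```text
xyz [-0.0309  0.5509  0.0628] r [ 0.0033 -0.0374 -0.0042] -> pos [0.4625 0.0294 0.2304] from [ 0.478 -0.246  0.199]
xyz [ 0.0086  0.001  -0.1467] r [0. 0. 0.] -> pos [0.4668 0.0299 0.157 ] from [0.4625 0.0294 0.2304]
```

Emit:
apply_moves(deltas=[{"x":-0.005,"y":0.04,"z":0.03,"rx":0,"ry":0,"rz":0},{"x":-0.01,"y":0.13,"z":0.063,"rx":0,"ry":0,"rz":0},{"x":-0.02,"y":0.23,"z":0.063,"rx":0,"ry":-0.01,"rz":0},{"x":-0.03,"y":0.33,"z":0.063,"rx":0.003,"ry":-0.02,"rz":-0.004},{"x":-0.031,"y":0.43,"z":0.063,"rx":0.003,"ry":-0.037,"rz":-0.004},{"x":-0.031,"y":0.51,"z":0.063,"rx":0.003,"ry":-0.037,"rz":-0.004},{"x":-0.031,"y":0.551,"z":0.063,"rx":0.003,"ry":-0.037,"rz":-0.004},{"x":-0.031,"y":0.551,"z":0.063,"rx":0.003,"ry":-0.037,"rz":-0.004}])

```text
clock: 13.1
ee_pos: [0.4625, 0.0311, 0.2312]
eef_rot: [3.141, -0.059, 0.071]
wrist_force: [0.1, -0.9, -1.7]
finger_gap: 0.507
finger_force: 41.2
```

Emit:
apply_moves(deltas=[{"x":0,"y":0,"z":0,"rx":0,"ry":0,"rz":0},{"x":0,"y":0,"z":0,"rx":0,"ry":0,"rz":0},{"x":0,"y":0,"z":0,"rx":0,"ry":0,"rz":0}])

```text
clock: 13.48
ee_pos: [0.4631, 0.0287, 0.2311]
eef_rot: [3.14, -0.059, 0.066]
wrist_force: [0.6, -0.1, -1.2]
finger_gap: 0.508
finger_force: 41.2
```

```bash
python3 - <<'E'
from go import *
v=np.load('hung.npy')
o=arm.observe();print(o['ee_pos'],o['eef_rot'],o['finger_gap'])
Rt=R.from_euler('xyz',v[3:]*[0,1,1])*R.from_euler('x',np.pi)
for n in ('side','top'):
    d=snap(n);p=d['P'].reshape(-1,3);im=d['im'].reshape(-1,3).astype(int)
    s=p[(abs(p[:,0]-.465)<.035)&(abs(p[:,1]-.03)<.035)&(p[:,2]>.15)&(p[:,2]<.225)&(im[:,1]<im[:,2]+25)]
    q=R.from_euler('xyz',v[3:]).inv().apply(s-v[:3])  # caddy frame
    q=q[q[:,0]<.025]
    print(n,len(q),q.min(0),q.max(0))
    if len(q)>20:
        r=least_squares(lambda c:np.hypot(q[:,0]-c[0],q[:,1]-c[1])-.0225,[0,0],loss='soft_l1',f_scale=.002);print('jar in caddy xy',r.x,np.median(abs(r.fun)))
delta(pt(v,[-.002,0,.0815]),Rt)
E
```

```text
[0.46314242 0.0287001  0.23111258] [ 3.14047301 -0.05890057  0.06620873] 0.5081308794404678
side 787 [-0.02562883 -0.00362213  0.08008404] [0.01925143 0.02396342 0.15076093]
jar in caddy xy [-0.00292635 -0.00152877] 0.0006437157848539106Traceback (most recent call last):
  File "<stdin>", line 10, in <module>
    return umr_minimum(a, axis, None, out, keepdims, initial, where)
ValueError: zero-size array to reduction operation minimum which has no identity
```

The jar is centred over the basket to within 3 mm, so I'll lower it.

Emit:
apply_moves(deltas=[{"x":0.002,"y":0.002,"z":-0.03,"rx":0,"ry":0,"rz":0},{"x":0.004,"y":0.002,"z":-0.06,"rx":0,"ry":0,"rz":0},{"x":0.006,"y":0.002,"z":-0.09,"rx":0,"ry":0,"rz":0},{"x":0.007,"y":0.002,"z":-0.12,"rx":0,"ry":0,"rz":0},{"x":0.0086,"y":0.002,"z":-0.14,"rx":0,"ry":0,"rz":0},{"x":0.0086,"y":0.002,"z":-0.1467,"rx":0,"ry":0,"rz":0},{"x":0.0086,"y":0.002,"z":-0.1467,"rx":0,"ry":0,"rz":0}])

```text
clock: 14.45
ee_pos: [0.4676, 0.0303, 0.1577]
eef_rot: [3.14, -0.059, 0.067]
wrist_force: [0.1, -0.2, -1.4]
finger_gap: 0.508
finger_force: 41.2
```

Emit:
apply_moves(deltas=[{"x":0,"y":0,"z":-0.003,"rx":0,"ry":0,"rz":0},{"x":0,"y":0,"z":-0.003,"rx":0,"ry":0,"rz":0}])

```text
clock: 14.7
ee_pos: [0.4677, 0.0303, 0.1566]
eef_rot: [3.14, -0.06, 0.067]
wrist_force: [0.7, 0.4, -1.3]
finger_gap: 0.508
finger_force: 41.2
```

Emit:
apply_moves(deltas=[{"x":0,"y":0,"z":-0.003,"rx":0,"ry":0,"rz":0},{"x":0,"y":0,"z":-0.003,"rx":0,"ry":0,"rz":0}])

```text
clock: 14.95
ee_pos: [0.4676, 0.0303, 0.1549]
eef_rot: [3.14, -0.06, 0.067]
wrist_force: [0.6, 0.3, -2.4]
finger_gap: 0.51
finger_force: 41.3
```

Emit:
apply_moves(deltas=[{"x":0,"y":0,"z":-0.0025,"rx":0,"ry":0,"rz":0},{"x":0,"y":0,"z":-0.0025,"rx":0,"ry":0,"rz":0}])

```text
clock: 15.2
ee_pos: [0.4681, 0.0304, 0.1545]
eef_rot: [3.14, -0.061, 0.067]
wrist_force: [-3.0, -1.2, 10.5]
finger_gap: 0.509
finger_force: 42.3
```

Emit:
apply_moves(deltas=[{"x":0,"y":0,"z":0,"rx":0,"ry":0,"rz":0},{"x":0,"y":0,"z":0,"rx":0,"ry":0,"rz":0},{"x":0,"y":0,"z":0,"rx":0,"ry":0,"rz":0},{"x":0,"y":0,"z":0,"rx":0,"ry":0,"rz":0}], gripper=0.1)

```text
clock: 15.7
ee_pos: [0.4674, 0.0303, 0.1535]
eef_rot: [3.14, -0.059, 0.067]
wrist_force: [0.0, -0.3, 0.4]
finger_gap: 0.9
finger_force: 0.0
```

Emit:
apply_moves(deltas=[{"x":0,"y":0,"z":0.03,"rx":0,"ry":0,"rz":0},{"x":0,"y":0,"z":0.08,"rx":0,"ry":0,"rz":0},{"x":0,"y":0,"z":0.15,"rx":0,"ry":0,"rz":0},{"x":0,"y":0,"z":0.23,"rx":0,"ry":0,"rz":0},{"x":-0.08,"y":0,"z":0.26,"rx":0,"ry":0,"rz":0},{"x":-0.18,"y":0,"z":0.26,"rx":0,"ry":0,"rz":0},{"x":-0.2,"y":0,"z":0.26,"rx":0,"ry":0,"rz":0},{"x":-0.2,"y":0,"z":0.26,"rx":0,"ry":0,"rz":0}])

```text
clock: 16.7
ee_pos: [0.3678, 0.0304, 0.2845]
eef_rot: [3.14, -0.061, 0.068]
wrist_force: [0.6, 0.5, 0.1]
finger_gap: 0.899
finger_force: 0.0
```

Emit:
apply_moves(deltas=[{"x":0,"y":0,"z":0,"rx":0,"ry":0,"rz":0},{"x":0,"y":0,"z":0,"rx":0,"ry":0,"rz":0},{"x":0,"y":0,"z":0,"rx":0,"ry":0,"rz":0},{"x":0,"y":0,"z":0,"rx":0,"ry":0,"rz":0}])

```text
clock: 17.2
ee_pos: [0.3677, 0.0303, 0.2834]
eef_rot: [3.14, -0.059, 0.067]
wrist_force: [0.9, -0.2, -0.4]
finger_gap: 0.904
finger_force: 0.0
```

```bash
python3 m5.py end
```

```text
[0.36766977 0.03032528 0.28339419] [ 3.14048884 -0.05857766  0.06740119] [ 0.93925125 -0.17769094 -0.38835491]
2420 0.0007788801292600098 [ 0.47345216  0.03084824  0.07523946  0.0065787  -0.06775079  0.07008994]
hook roof [0.51439406 0.03314881 0.16521984] bar .521,.0.160
```

View pics/side_end.png

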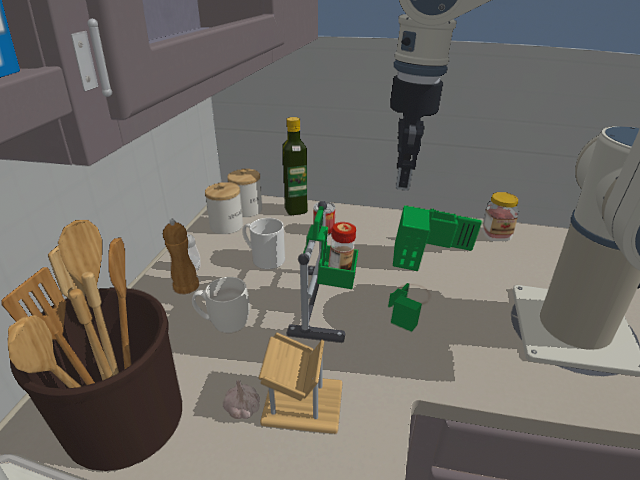

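The caddy hangs on the bar with the jar standing in its basket at (342,250). The garlic, tin and mugs haven't moved, and the arm is clear of everything.

```bash
python3 -c "
from bench import arm
print(arm.sign_off())"
```

```text
the job is handed in; nothing more can be done
None
```

The caddy is hanging by its hook near the middle of the upper bar with the red-capped jar upright in its basket; the garlic, tin and mugs are where they were, and I handed the job in at about 17 s (no verdict was returned).

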